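# Roll the steel roller home behind the pawls of a guide track

### The job

Take the upright hand paddle by its grip and, touching the roller with the paddle's blade only, roll the steel roller along the guide track, on past the two sprung pawls until they have both closed behind it, and on until it bears firmly against the stop. Push gently, never with more than 15 N. Then stand the paddle upright on the bench top, clear of the track, and let go, leaving the roller caught behind the pawls and the things around undisturbed.

Things in the scene. Friction and masses are not known exactly. Their poses are not given: they have to be found in the camera images.
- track: Flat aluminium guide track fixed to the bench, 280 x 116 x 10 mm, origin at the centre of its underside; x is the rolling direction (towards the stop), y across, z up. The roller runs on its top (10 mm above the bench) between two low rails, 60 mm apart inside and 8 mm high; small lugs 22 mm off the middle guard its open -x end. (Room: an upright aluminium frame stands about y = -0.28 m, from x = 0.33 m on, to the right of the work: go round it.)
- carriage: Dark steel carriage straddling the track's +x end, clamped with its origin 70 to 90 mm past the track's centre; origin mid-track at track-top level, axes as the track's. It bears the two pawls and, on a set screw, the flat steel stop (52 mm wide, 30 mm high), whose face lies 0 to 12 mm past the origin: its setting differs each time and is not measured; feel for it. Carriage top 32 mm above track top.
- pawl_left (a joint): Brass sprung pawl, track's +y side. 0 = closed, grows as it spreads outwards (0.16 rad as the roller passes). Pivot 70 mm before the carriage's origin, 36 mm off the middle; its nose ends 30 mm before the origin, 22 mm off the middle, 10 to 19 mm above track top. The roller's ends spread both pawls (2 to 9 N in all, until they snap shut behind it); 2 to 14 mm of free play is then left to the stop.
- pawl_right (a joint): The same pawl, mirrored, at the track's -y side.
- roller_center (a point): Centre of the loose solid steel roller, 28 mm in diameter and 56 mm long, about 250 g, lying across the track with its axis along track y, its centre 14 mm above the track's top. It rolls freely.
- paddle_center (a point): Centre (54 mm up) of the loose hand paddle standing upright on the bench, 108 mm high, 150 g. Black grip bar 16 mm (x) by 24 mm (y), 18 to 108 mm up, its axis through this point. Grey foot 8 mm high, 34 mm wide, x from -30 to +20 mm; grey blade 34 mm wide, 46 mm high, its flat pushing face 20 mm ahead of the grip's axis on the paddle's +x side; z up.
- flange: Round aluminium flange, 64 mm across, 27 mm high; origin at the centre of its underside. Bystander.
- steel_ring: Plain steel ring lying flat, 45 mm across, 18 mm high; origin at the centre of its underside. Bystander.
- spur_gear: Steel spur gear lying flat, 52 mm across, 20 mm high; origin at the centre of its underside. Bystander.
Mind the look-alikes: they are no part of the job. What is meant by the part that bears roller_center is not turquoise, and is the smaller of those in its own colour. What is shaped like the part that bears paddle_center but purple or yellow is not meant.

How it is judged:
By the outcome, as a careful person would: the job done as asked, in the order asked, and still so for the second after the job is handed in, with the robot touching nothing.
It also fails if it takes over 72 s, if anything falls off the work surface, if the arm or the gripper's body presses on something with over 40 N, if the wrist force passes 120 N, or if a joint passes its speed limit or range.

### The arm

A 7-joint arm with a two-finger parallel gripper is mounted at the origin on a cart in front of the work surface, level with it; the furniture and walls round the work are solid. World frame = base frame: x ahead of the robot, y to its left, z up, the work surface at z = 0. Lengths are in mm, angles in degrees, forces in N, time in s.
With the tool pointing down it reaches from about 425 to 950 mm from the base axis. Payload 4.7 kg.
Tool frame: the origin (TCP) lies on the centre line of the jaws, within the pads' length; the fingertips stand 17 mm ahead of it and the grasp point (between the pads) lies 2 mm behind it (robot.tip_extent is the distance from the TCP to the fingertips, in mm); z points along the fingers, y is the line along which they close (so a half turn about z gives the same grasp; the last joint's range is limited). The gripper opens to 87 mm and grips with 3 to 60 N. Pads are 19 mm wide; open, the fingers measure 117 mm over their backs; the gripper's body (75 mm by 190 mm) begins 51 mm behind the grasp point.
Start: joints at [68.646, 26.849, -2.785, 87.806, 1.381, 65.374, -4.715], TCP at [227.566, -635.501, 239.573] pointing down, gripper open.
Joint ranges: [-148.3, 148.3], [-19.14, 114.17], [-79.39, 73.82], [5.75, 140.21], [-59.74, 239.74], [12.07, 113.84], [-152.46, 152.46]. Speed limits (degrees/s): [147.25, 147.25, 180, 180, 180, 180, 180].

### API

Orientations are given as [roll, pitch, yaw] about the fixed x, y, z axes, in that order (R = Rz(yaw) Ry(pitch) Rx(roll)).
In Python, from bench import robot, grab_frame, spotter gives the robot as it stands. The module is installed in compiled form; this text tells all that it offers.
- The arm moves only by the tool carry_out, never from a script. Its argument "plan" is a list of rows, each a list of 3 entries, a list of its own where there are three numbers: the shift along the tool's x, y, z in cm, then the turn, a rotation vector about the tool's x, y, z in degrees, then the closure, from -1 (fully open) to 1 (shut), so that 0 is half open. A call has 1 to 12 rows; each row is the pose to reach, as a shift and turn from the pose commanded when the call began, along the tool's axes at that moment; what a row does not reach only later rows make up. A row lasts 1/8 s, in which the tool goes at most 62.5 mm and 10.7 degrees, less where a joint would pass 70% of its speed; a pose out of reach is approached as far as the arm can. A call with a gripper value outside its range is refused whole. The fingers move at their own pace and stop on an object; "squeeze" is the grip in N (left out, the last holds). Time passes only in rows, so rows that repeat a pose let the fingers close. It gives the time, the measured TCP pose, the force, the opening and the grip force at its end, in the units of the state.
- robot.get_obs(): the state, without advancing time (a new reading comes with each control period).
- grab_frame(name): name is "scene" or "top" or "wrist"; returns a dict with "color" (400x640x3 uint8, blue, green, red), "K" (3x3 intrinsics, pixels), "rvec" (rotation vector, rad) and "tvec" (3), from world to camera coordinates, as OpenCV has them; the wrist camera has in their place "tool_from_camera" (4x4, takes a point from camera to tool coordinates, whose origin is the TCP and whose axes are the flange's). Camera axes: x right, y down, z forward; pixel columns grow to the right and rows downward; lengths in mm; the calibration is good to about 2 mm. A picture is of the moment at which its call begins: read the wrist's pose just before it. There is no depth.
- robot.job_done(): hands the job in; it is judged then, once.
Trained networks look in a picture, given as the dict that the camera call returned (one of the last four; its "shot" number tells which), for a name from the list of things; names that differ only in an ending like _2 or _b are one class to them, and where a whole thing is asked for, a point or a joint stands for the part that bears it (a point fixed in the world has none). Each returns a list of dicts, best first, with "score" (0 to 1); they miss things now and then, are a little off and sometimes report something else, mostly with a low value. They report only what shows in the picture. A call takes as long as a camera call. They do not tell look-alikes from the thing itself.
- spotter.masks_of(picture, target): "mask" (400x640 bool, what is visible of it) and "box" ([centre column, centre row, width, height] in pixels, round what is visible of it).
- spotter.mark_of(picture, target): "position" ([column, row] in pixels: a listed point, or the origin of a listed thing).
The state is a dict: "clock": time; "joints": joint angles; "qd": joint speeds; "effort": joint torques, N m; "position": TCP position; "eef_rot": TCP orientation; "wrist_force": force on the tool from outside, world axes, zero at the start; "moment": the same for the moment, N m; "finger_gap": finger opening in mm; "grasp_force": force on a finger pad.
Only numpy, scipy, OpenCV 4.12 (cv2) and the standard library are available. Lean on these libraries where they do the work, as an engineer would, in place of code of your own. Each camera call takes 0.05 s, during which the arm holds its last target. There are 200 camera calls.

## Working session

There is one attempt and no reset: what is moved stays moved. The work goes in short steps, Python scripts to look and compute and a tool call to move; the robot and the scene stay as the last step left them, time stands still between calls to the robot, and variables do not carry over. Pictures are saved under pics/ and viewed, at most 10 in all, crops included, and the job is handed in when it is done.

Besides the shell and the picture viewer there is one more tool, called after ">>>" as name(argument=value, ...), one argument or row to a line, values as JSON. carry_out: Moves the arm, as the interface text tells. Its arguments: {"type":"object","properties":{"plan":{"type":"array"},"squeeze":{"type":"number"}},"required":["plan"]}

```bash
mkdir -p pics; cat > h.py <<'E'
import numpy as np, cv2
from bench import robot, grab_frame, spotter
def ray(p,px):
    R=cv2.Rodrigues(np.array(p["rvec"],float))[0]; t=np.array(p["tvec"],float).ravel()
    d=R.T@np.linalg.inv(p["K"])@np.array([px[0],px[1],1.]); return -R.T@t,d
def onz(p,px,z):
    o,d=ray(p,px); return o+d*(z-o[2])/d[2]
def proj(p,P):
    return cv2.projectPoints(np.array(P,float).reshape(-1,3),np.array(p["rvec"],float),np.array(p["tvec"],float),np.array(p["K"],float),None)[0].reshape(-1,2)
def tri(a,pa,b,pb):
    o1,d1=ray(a,pa);o2,d2=ray(b,pb)
    s=np.linalg.lstsq(np.c_[d1,-d2],o2-o1,rcond=None)[0]
    u,v=o1+s[0]*d1,o2+s[1]*d2; return (u+v)/2,np.linalg.norm(u-v)
E
python3 - <<'E'
from h import *
o=robot.get_obs(); print({k:np.round(v,2) for k,v in o.items()})
P={n:grab_frame(n) for n in("scene","top")}
for n,p in P.items():
    cv2.imwrite(f"pics/{n}1.png",p["color"])
    print(n,'cam',np.round(ray(p,(320,200))[0]))
    for t,z in(("track",0),("carriage",10),("roller_center",24),("paddle_center",54),("pawl_left",0),("flange",0),("steel_ring",0),("spur_gear",0)):
        for m in spotter.mark_of(p,t) if t!="pawl_left" else []:
            print(n,t,round(m["score"],2),np.round(m["position"]),np.round(onz(p,m["position"],z)))
E
```

```text
{'clock': np.float64(0.0), 'joints': array([68.65, 26.9 , -2.78, 87.88,  1.38, 65.38, -4.72]), 'qd': array([-0.04,  0.03,  0.03,  0.04, -0.06,  0.04, -0.05]), 'effort': array([-0.000e+00, -5.080e+01, -8.000e-02, -2.362e+01, -6.000e-02,
        4.000e-02,  0.000e+00]), 'position': array([ 227.3 , -634.95,  238.48]), 'eef_rot': array([-179.88,    0.  ,   19.7 ]), 'wrist_force': array([-0.06,  0.06, -0.4 ]), 'moment': array([ 0.01,  0.03, -0.03]), 'grasp_force': np.float64(0.0), 'finger_gap': np.float64(86.87)}
scene cam [-157.  452.  973.]
scene track 0.9 [237. 247.] [508. 336.  -0.]
scene track 0.62 [320. 166.] [665.  55.   0.]
scene carriage 0.84 [203. 257.] [506. 414.  10.]
scene roller_center 0.81 [271. 239.] [481. 260.  24.]
scene roller_center 0.77 [330. 218.] [483. 111.  24.]
scene roller_center 0.76 [259. 190.] [631. 234.  24.]
scene roller_center 0.28 [238. 250.] [483. 337.  24.]
scene paddle_center 0.9 [405. 139.] [ 617. -167.   54.]
scene paddle_center 0.89 [429. 175.] [ 486. -156.   54.]
scene flange 0.54 [359. 146.] [687. -73.  -0.]
scene steel_ring 0.63 [428. 223.] [ 390. -105.    0.]
scene spur_gear 0.76 [317. 164.] [674.  57.   0.]
top cam [ 382.  108. 1094.]
top track 0.82 [229. 222.] [487. 333.   0.]
top carriage 0.98 [192. 217.] [499. 418.  10.]
top roller_center 0.81 [326. 218.] [485. 105.  24.]
top roller_center 0.66 [270. 155.] [638. 232.  24.]
top roller_center 0.63 [256. 222.] [481. 266.  24.]
top paddle_center 0.8 [406. 182.] [558. -77.  54.]
top paddle_center 0.76 [444. 218.] [ 476. -156.   54.]
top paddle_center 0.76 [446. 158.] [ 613. -171.   54.]
top flange 0.69 [397. 136.] [681. -70.   0.]
top flange 0.5 [259. 221.] [486. 263.   0.]
top steel_ring 0.63 [419. 260.] [ 386. -106.    0.]
top spur_gear 0.75 [344. 143.] [668.  56.   0.]
```

View pics/scene1.png

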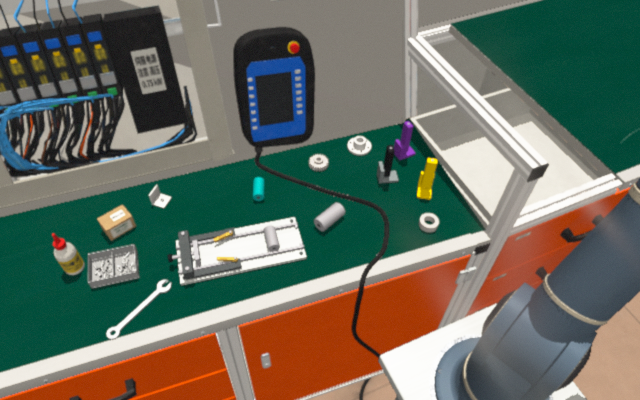

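View pics/top1.png

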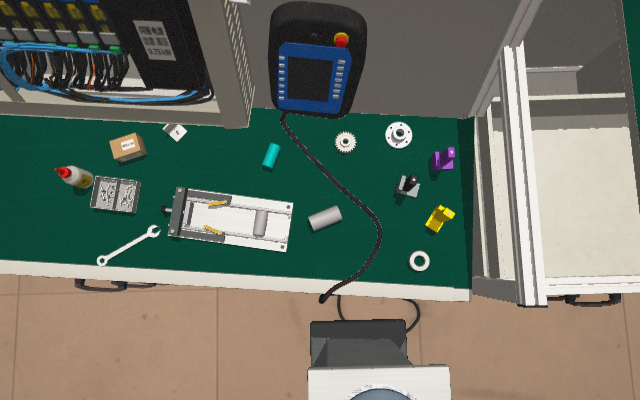

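The scene shows the track with its open end at right (scene 305,245) and the carriage at left (185,255). The roller is on the track (270,237), with decoys at (330,216) and (259,189). The black/grey paddle is at (388,165) in the scene and (406,185) in top; purple and yellow are decoys. The frame's near top corner is at about scene (540,172) and top (537,303).

```bash
python3 - <<'E'
from h import *
s=grab_frame("scene");t=grab_frame("top")
print('frame corner',tri(s,(543,172),t,(545,304)), tri(s,(530,180),t,(520,306)),'far',tri(s,(412,42),t,(505,45)))
print('foot',onz(t,(475,299),0),onz(s,(490,235),0))
print('grip top',tri(s,(390,148),t,(408,178)))
a=cv2.resize(s["color"][120:220,360:450],None,fx=4,fy=4,interpolation=2)
b=cv2.resize(t["color"][150:250,370:460],None,fx=4,fy=4,interpolation=2)
cv2.imwrite("pics/pad.png",np.hstack([a,b]))
a=cv2.resize(s["color"][205:295,165:320],None,fx=5,fy=5,interpolation=2)
b=cv2.resize(t["color"][175:260,155:310],None,fx=5,fy=5,interpolation=2)
cv2.imwrite("pics/trk.png",b)
for n,p in(("s",s),("t",t)):
    for m in spotter.masks_of(p,"track")[:2]:
        print(n,m["score"],m["box"],cv2.minAreaRect(np.argwhere(m["mask"])[:,::-1].astype(np.float32)))
E
```

```text
frame corner (array([ 299.30355629, -295.57724649,  190.99048484]), np.float64(10.23585905770986)) (array([ 294.4380895 , -252.98953572,  189.14760078]), np.float64(2.579389061259992)) far (array([ 802.55199478, -265.06535574,  204.17873342]), np.float64(8.65140985876508))
foot [ 293.32676427 -229.23183727    0.        ] [ 302.40591703 -220.8444371     0.        ]
grip top (array([555.5994849 , -73.45156999, 114.82382151]), np.float64(6.600741172487248))
s 0.61 [235.9, 252.5, 138.7, 68.8] ((234.51356506347656, 247.81996154785156), (52.604393005371094, 135.67562866210938), 79.04593658447266)
s 0.49 [226.9, 257.6, 20.9, 9.5] ((226.0, 259.0), (6.0, 20.0), 90.0)
t 0.8 [225.4, 221.5, 131.4, 67.6] ((225.25424194335938, 218.32412719726562), (130.13308715820312, 50.21965026855469), 8.035711288452148)
```

View pics/pad.png

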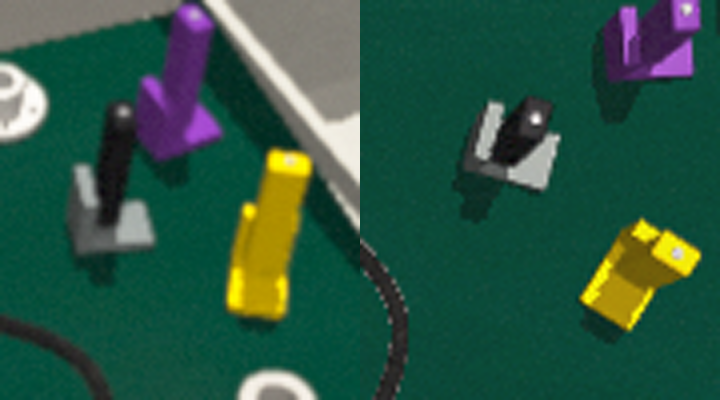

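View pics/trk.png

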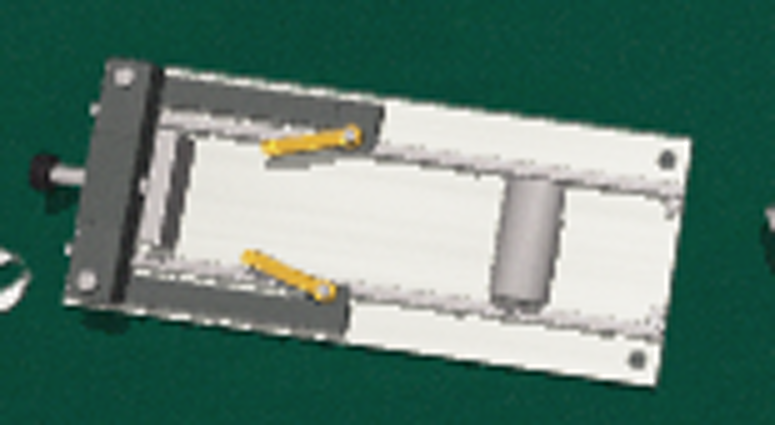

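The paddle's blade faces left in the top view (towards +y, about 74°), and the track runs left (about 82°). Both pawls are closed, and the roller is about 60 mm inside the open end.

```bash
python3 - <<'E'
from h import *
s=grab_frame("scene");t=grab_frame("top")
T=lambda x,y:((x-360)/4+370,y/4+150)
S=lambda x,y:(x/4+360,y/4+120)
r=lambda a:np.round(a,1)
print('grip top z108: top',r(onz(t,T(535,118),108)),'scene',r(onz(s,S(122,110),108)),tri(s,S(122,110),t,T(535,118)))
print('rear corners z8',r(onz(t,T(559,137),8)),r(onz(t,T(549,184),8)))
print('front bottom z0',r(onz(t,T(466,168),0)))
print('blade front top z46',r(onz(t,T(490,103),46)),r(onz(t,T(475,155),46)),'scene',r(onz(s,S(73,170),46)), 'tri',tri(s,S(73,170),t,T(475,155)), tri(s,S(73,170),t,T(490,103)))
print('scene foot corner rear',r(onz(s,S(155,243),8)))
K=lambda x,y:(x/5+155,y/5+175)
for n,p in dict(e1=(690,139),e2=(657,384),L1=(380,103),L2=(347,340),r1=(370,152),r2=(682,193),b1=(360,292),b2=(660,330)).items(): print(n,r(onz(t,K(*p),10 if n[0] in 'eL' else 18)))
for n,p in dict(rt=(537,178),rb=(520,302)).items(): print(n,r(onz(t,K(*p),24)))
for n,p in dict(piv1=(350,135),piv2=(325,290),stopbarA=(125,75),stopbarB=(88,280)).items(): print(n,r(onz(t,K(*p),29 if n[0]=='p' else 42)))
m=spotter.masks_of(t,"paddle_center"); print([(x["score"],x["box"]) for x in m])
E
```

```text
grip top z108: top [555. -84. 108.] scene [560.6 -82.4 108. ] (array([555.23953228, -81.13803076, 113.17158052]), np.float64(4.2848783467835005))
rear corners z8 [ 560.8 -116.8    8. ] [ 533.2 -109.5    8. ]
front bottom z0 [545.2 -62.8   0. ]
blade front top z46 [575.3 -71.1  46. ] [545.7 -61.1  46. ] scene [577.7 -66.1  46. ] tri (array([542.71840371, -49.15583915,  86.24764781]), np.float64(12.74780038147021)) (array([576.8367734 , -68.83855795,  45.33190698]), np.float64(5.529467205353249))
scene foot corner rear [ 531.  -104.5    8. ]
e1 [525.3 181.2  10. ]
e2 [411.9 198.6  10. ]
L1 [546.6 326.5  10. ]
L2 [436.1 342.   10. ]
r1 [522.5 329.5  18. ]
r2 [499.2 184.8  18. ]
b1 [457.6 334.2  18. ]
b2 [436.3 196.1  18. ]
rt [507.4 251.1  24. ]
rb [450.6 259.6  24. ]
piv1 [529.3 336.5  29. ]
piv2 [458.2 348.   29. ]
stopbarA [558.1 436.9  42. ]
stopbarB [464.8 452.5  42. ]
[(0.77, [444.5, 159.6, 24.4, 20.5]), (0.73, [439.6, 219.4, 24.6, 27.1]), (0.6, [407.3, 185.6, 25.0, 24.6]), (0.38, [259.1, 223.8, 20.5, 30.3])]
```

>>> carry_out(
  plan=[
    [[0, 0, -5], [0, 0, 0], -1],
    [[0, 0, -10], [0, 0, 0], -1],
    [[0, 0, -15], [0, 0, 0], -1],
    [[0, 0, -18], [0, 0, 0], -1],
  ],
)

```text
clock: 1.65
position: [227.7, -635.9, 423.0]
eef_rot: [179.8, -0.0, 19.7]
wrist_force: [0.8, -0.4, 0.1]
finger_gap: 86.7
grasp_force: 0.0
```

>>> carry_out(
  plan=[
    [[4.1, -3.4, 0], [0, 0, -10], -1],
    [[8.2, -6.8, 0], [0, 0, -20], -1],
    [[12.3, -10.2, 0], [0, 0, -30], -1],
    [[16.5, -13.6, 0], [0, 0, -40], -1],
    [[20.6, -17, 0], [0, 0, -50], -1],
    [[24.7, -20.4, 0], [0, 0, -60], -1],
    [[28.8, -23.8, 0], [0, 0, -70], -1],
    [[32.9, -27.2, 0], [0, 0, -80], -1],
    [[37, -30.6, 0], [0, 0, -90], -1],
    [[41.2, -34, 0], [0, 0, -100], -1],
    [[45.3, -37.4, 0], [0, 0, -110], -1],
    [[49.4, -40.9, 0], [0, 0, -120], -1],
  ],
)

```text
clock: 3.15
position: [555.4, -82.6, 419.8]
eef_rot: [-180.0, 0.1, 140.0]
wrist_force: [0.8, -0.5, 0.8]
finger_gap: 86.9
grasp_force: 0.0
```

```bash
cat >> h.py <<'E'
from scipy.spatial.transform import Rotation as Ro
def go(pos,yaw,o=None):
    o=o or robot.get_obs(); R=Ro.from_euler('xyz',o["eef_rot"],degrees=True)
    G=Ro.from_euler('xyz',[180,0,yaw],degrees=True)
    print('shift cm',np.round(R.inv().apply(np.array(pos)-o["position"])/10,2),'turn',np.round((R.inv()*G).as_rotvec(degrees=True),1))
E
python3 - <<'E'
from h import *
o=robot.get_obs();print({k:np.round(o[k],1) for k in("joints","position","eef_rot","clock")}); go([555,-84.5,180],164)
E
```

```text
{'joints': array([ 35.1,  13.7, -38.5,  86.2,   8.6,  83. ,  46.3]), 'position': array([555.4, -82.6, 419.8]), 'eef_rot': array([-1.8e+02,  1.0e-01,  1.4e+02]), 'clock': np.float64(3.2)}
shift cm [-0.07 -0.17 23.98] turn [ -0.    0.1 -24. ]
```

>>> carry_out(
  plan=[
    [[0, -0.1, 5], [0, 0, -10], -1],
    [[0, -0.1, 10], [0, 0, -20], -1],
    [[-0.1, -0.2, 15], [0, 0, -24], -1],
    [[-0.1, -0.2, 20], [0, 0, -24], -1],
    [[-0.1, -0.2, 24], [0, 0, -24], -1],
    [[-0.1, -0.2, 24], [0, 0, -24], -1],
  ],
)

```text
clock: 3.9
position: [552.1, -86.3, 176.9]
eef_rot: [-180.0, -0.4, 163.7]
wrist_force: [0.1, 0.1, 1.0]
finger_gap: 86.7
grasp_force: 0.0
```

```bash
python3 - <<'E'
from h import *
o=robot.get_obs();print({k:np.round(o[k],1) for k in("joints","position","eef_rot","clock")}); go([555,-84.5,74],164)
w=grab_frame("wrist"); M=np.array(w["tool_from_camera"]); R=Ro.from_euler('xyz',o["eef_rot"],degrees=True).as_matrix()
W=np.eye(4);W[:3,:3]=R;W[:3,3]=o["position"]; C=np.linalg.inv(W@M)
def pj(P): 
    return cv2.projectPoints(np.array(P,float),cv2.Rodrigues(C[:3,:3])[0],C[:3,3],np.array(w["K"],float),None)[0].reshape(-1,2)
im=w["color"].copy(); c=np.array([555,-84.5]);a=np.radians(74);u=np.array([np.cos(a),np.sin(a)]);n=np.array([-u[1],u[0]])
def box(x0,x1,y,z,col):
    q=pj([[*(c+u*x+n*yy),z] for x,yy in((x0,-y),(x1,-y),(x1,y),(x0,y))]); cv2.polylines(im,[np.int32(q*8)],True,col,1,cv2.LINE_AA,3)
box(-8,8,12,108,(0,0,255));box(-30,20,17,8,(255,0,0));box(12,20,17,46,(0,255,255))
cv2.imwrite("pics/w1.png",im)
E
```

```text
{'joints': array([ 34.8,  24.8, -39.1, 105.8,  18.5,  56.2,  61.4]), 'position': array([552.1, -86.3, 176.9]), 'eef_rot': array([-180. ,   -0.4,  163.7]), 'clock': np.float64(3.9)}
shift cm [-0.29  0.26 10.29] turn [-0.  -0.4 -0.3]
```

View pics/w1.png

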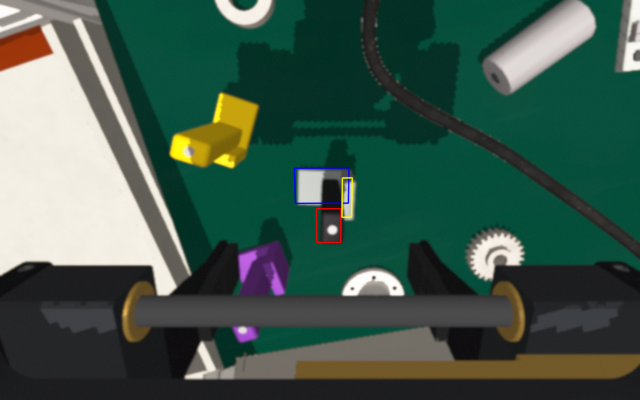

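The overlay of the measured paddle pose falls on the paddle: grip top at (330,226), blade at (347,197). It is good to about 1 mm, so I descend and grip.

>>> carry_out(
  plan=[
    [[-0.3, 0.3, 4], [0, 0, 0], -1],
    [[-0.3, 0.3, 7], [0, 0, 0], -1],
    [[-0.3, 0.3, 10.3], [0, 0, 0], -1],
    [[-0.3, 0.3, 10.3], [0, 0, 0], -1],
    [[-0.3, 0.3, 10.3], [0, 0, 0], -1],
  ],
  squeeze=55,
)

```text
clock: 4.58
position: [559.9, -84.0, 79.0]
eef_rot: [180.0, 0.2, 163.7]
wrist_force: [1.0, 0.5, 0.8]
finger_gap: 86.9
grasp_force: 0.0
```

```bash
python3 - <<'E'
from h import *
o=robot.get_obs();print({k:np.round(o[k],1) for k in("joints","position","eef_rot","clock","wrist_force")}); go([555,-84.5,74],164)
E
```

```text
{'joints': array([ 30.6,  32.2, -35. , 109.8,  25.3,  45.6,  55.4]), 'position': array([559.9, -84. ,  79. ]), 'eef_rot': array([180. ,   0.2, 163.7]), 'clock': np.float64(4.6), 'wrist_force': array([1. , 0.5, 0.8])}
shift cm [ 0.46 -0.19  0.5 ] turn [ 0.   0.2 -0.3]
```

>>> carry_out(
  plan=[
    [[0, 0, 0], [0, 0, 0], -1],
    [[0, 0, 0], [0, 0, 0], -1],
  ],
)

```text
clock: 4.82
position: [558.8, -84.2, 77.8]
eef_rot: [180.0, 0.1, 163.7]
wrist_force: [-0.3, -0.7, 0.7]
finger_gap: 87.1
grasp_force: 0.0
```

```bash
python3 - <<'E'
from h import *
o=robot.get_obs();print({k:np.round(o[k],1) for k in("qd","position","eef_rot","clock","wrist_force")}); go([555,-84.5,74],164)
E
```

```text
{'qd': array([-0.1,  0.4,  0.2,  0.4,  0. , -0.1, -0.1]), 'position': array([558.8, -84.2,  77.8]), 'eef_rot': array([1.800e+02, 1.000e-01, 1.637e+02]), 'clock': np.float64(4.8), 'wrist_force': array([-0.3, -0.7,  0.7])}
shift cm [ 0.35 -0.13  0.38] turn [ 0.   0.1 -0.3]
```

>>> carry_out(
  plan=[
    [[0.3, -0.1, 0.3], [0, 0, 0], -1],
    [[0.3, -0.1, 0.3], [0, 0, 0], -1],
    [[0.3, -0.1, 0.3], [0, 0, 0], -1],
    [[0.3, -0.1, 0.3], [0, 0, 0], 1],
    [[0.3, -0.1, 0.3], [0, 0, 0], 1],
    [[0.3, -0.1, 0.3], [0, 0, 0], 1],
    [[0.3, -0.1, 0.3], [0, 0, 0], 1],
    [[0.3, -0.1, 0.3], [0, 0, 0], 1],
    [[0.3, -0.1, 0.3], [0, 0, 0], 1],
    [[0.3, -0.1, 0.3], [0, 0, 0], 1],
  ],
)

```text
clock: 6.08
position: [554.8, -84.2, 73.6]
eef_rot: [-180.0, 0.0, 163.7]
wrist_force: [-0.1, 0.4, -0.2]
finger_gap: 25.1
grasp_force: 0.0
```

>>> carry_out(
  plan=[
    [[0, 0, 0], [0, 0, 0], 1],
    [[0, 0, 0], [0, 0, 0], 1],
    [[0, 0, 0], [0, 0, 0], 1],
    [[0, 0, 0], [0, 0, 0], 1],
  ],
)

```text
clock: 6.58
position: [554.8, -84.2, 73.5]
eef_rot: [-180.0, -0.0, 163.7]
wrist_force: [-0.0, 1.0, -1.0]
finger_gap: 15.4
grasp_force: 55.0
```

>>> carry_out(
  plan=[
    [[0, 0, -2], [0, 0, 0], 1],
    [[0, 0, -6], [0, 0, 0], 1],
    [[0, 0, -10], [0, 0, 0], 1],
    [[0, 0, -10], [0, 0, 0], 1],
    [[0, 0, -10], [0, 0, 0], 1],
  ],
)

```text
clock: 7.2
position: [554.3, -84.5, 173.6]
eef_rot: [-180.0, -0.0, 163.7]
wrist_force: [-0.4, -0.2, -2.9]
finger_gap: 15.8
grasp_force: 55.0
```

```bash
python3 - <<'E'
from h import *
o=robot.get_obs();print({k:np.round(o[k],1) for k in("joints","position","eef_rot","clock","wrist_force","finger_gap")}); go([472,213.7,150],171.3)
E
```

```text
{'joints': array([ 34.6,  25.1, -39.2, 106. ,  19. ,  55.6,  60.8]), 'position': array([554.3, -84.5, 173.6]), 'eef_rot': array([-180. ,   -0. ,  163.7]), 'clock': np.float64(7.2), 'wrist_force': array([-0.4, -0.2, -2.9]), 'finger_gap': np.float64(15.8)}
shift cm [16.27 26.31  2.35] turn [-0.  -0.  -7.6]
```

>>> carry_out(
  plan=[
    [[2.3, 3.8, 0], [0, 0, -1], 1],
    [[4.6, 7.5, 0], [0, 0, -2], 1],
    [[7, 11.3, 0], [0, 0, -3.5], 1],
    [[9.3, 15, 0], [0, 0, -5], 1],
    [[11.6, 18.8, 0.5], [0, 0, -6], 1],
    [[14, 22.5, 1.5], [0, 0, -7.6], 1],
    [[16.3, 26.3, 2.3], [0, 0, -7.6], 1],
    [[16.3, 26.3, 2.3], [0, 0, -7.6], 1],
    [[16.3, 26.3, 2.3], [0, 0, -7.6], 1],
    [[16.3, 26.3, 2.3], [0, 0, -7.6], 1],
    [[16.3, 26.3, 2.3], [0, 0, -7.6], 1],
  ],
)

```text
clock: 8.57
position: [472.6, 212.8, 150.4]
eef_rot: [-180.0, 0.0, 171.2]
wrist_force: [-0.2, 0.9, -0.9]
finger_gap: 15.5
grasp_force: 55.0
```

```bash
python3 - <<'E'
from h import *
o=robot.get_obs();print({k:np.round(o[k],1) for k in("joints","position","eef_rot","clock","wrist_force","finger_gap")}); go([472,213.7,105],171.3)
w=grab_frame("wrist"); M=np.array(w["tool_from_camera"]); R=Ro.from_euler('xyz',o["eef_rot"],degrees=True).as_matrix()
W=np.eye(4);W[:3,:3]=R;W[:3,3]=o["position"]; C=np.linalg.inv(W@M)
def pj(P): 
    return cv2.projectPoints(np.array(P,float),cv2.Rodrigues(C[:3,:3])[0],C[:3,3],np.array(w["K"],float),None)[0].reshape(-1,2)
im=w["color"].copy(); e=np.array([468.4,190]);a=np.radians(81.3);u=np.array([np.cos(a),np.sin(a)]);n=np.array([-u[1],u[0]])
def box(c,x0,x1,y,z,col):
    q=pj([[*(c+u*x+n*yy),z] for x,yy in((x0,-y),(x1,-y),(x1,y),(x0,y))]); cv2.polylines(im,[np.int32(q*8)],True,col,1,cv2.LINE_AA,3)
box(e,0,280,58,10,(0,0,255));box(e,0,200,30,18,(255,0,0));box(e,52.3,80.3,28,24,(0,255,0))
p=o["position"][:2];box(p,-30,20,17,o["position"][2]-65.5,(0,255,255));box(p,12,20,17,o["position"][2]-27.5,(0,255,255))
cv2.imwrite("pics/w2.png",im)
E
```

```text
{'joints': array([  6.6,  24.5, -44.6, 112.5,  21.8,  51.7,  31.9]), 'position': array([472.6, 212.8, 150.4]), 'eef_rot': array([-180. ,    0. ,  171.2]), 'clock': np.float64(8.6), 'wrist_force': array([-0.2,  0.9, -0.9]), 'finger_gap': np.float64(15.5)}
shift cm [0.08 0.08 4.54] turn [-0.   0.  -0.1]
```

View pics/w2.png

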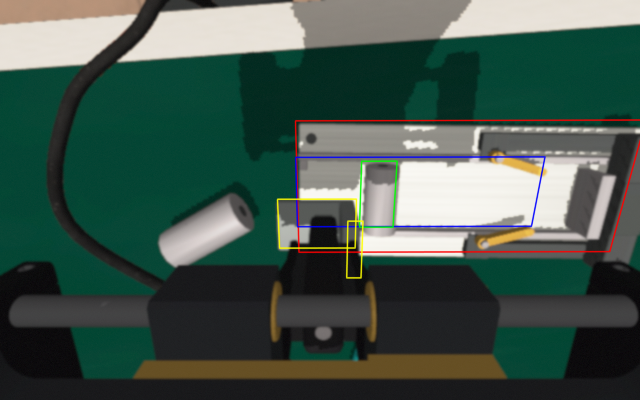

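The roller sits at about (381,200), roughly 4 px below the overlay, and the track edges seem to slope about 1° against it. I zoom in to refine this.

```bash
python3 - <<'E'
from h import *
w=grab_frame("wrist"); cv2.imwrite("pics/w2raw.png",w["color"])
cv2.imwrite("pics/w2z.png",cv2.resize(w["color"][110:265,270:640],None,fx=2.15,fy=3,interpolation=2))
print(w["K"])
E
```

```text
[[350.0155034    0.         323.09204389]
 [  0.         350.0155034  199.26853846]
 [  0.           0.           1.        ]]
```

View pics/w2z.png

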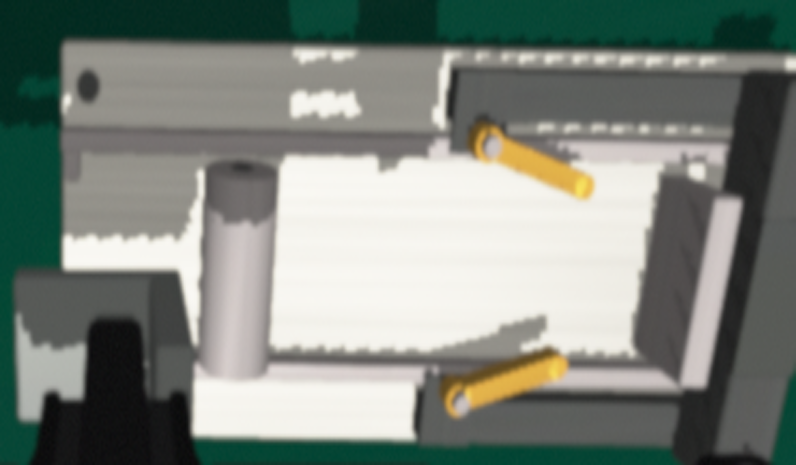

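```bash
cat >> h.py <<'E'
def wcam(w,o):
    M=np.array(w["tool_from_camera"]); W=np.eye(4);W[:3,:3]=Ro.from_euler('xyz',o["eef_rot"],degrees=True).as_matrix();W[:3,3]=o["position"]
    C=np.linalg.inv(W@M); return dict(K=w["K"],rvec=cv2.Rodrigues(C[:3,:3])[0],tvec=C[:3,3])
E
python3 - <<'E'
from h import *
o=robot.get_obs();print(o["position"],o["eef_rot"]); p=wcam(grab_frame("wrist"),o); Z=lambda x,y:(x/2.15+270,y/3+110); r=lambda a:np.round(a,1)
for n,(x,y,z) in dict(f1=(62,40,10),f2=(446,48,10),n1=(192,437,10),n2=(415,441,10),rin1=(80,152,10),rin2=(380,158,10),end1=(62,110,10),end2=(62,230,10),rollTL=(205,172,24),rollTR=(278,172,24),rollBL=(200,372,24),rollBR=(268,372,24),pivL=(490,146,29),pivR=(458,403,29),noseL=(585,187,29),noseR=(560,365,29),foot1=(17,272,o["position"][2]-65.5),foot2=(17,420,o["position"][2]-73.5),foot3=(150,272,o["position"][2]-65.5)).items(): print(n,r(onz(p,Z(x,y),z)))
E
```

```text
[472.52585473 213.22701239 150.57377289] [-1.79984750e+02  1.32973965e-02  1.71213830e+02]
f1 [413.7 201.8  10. ]
f2 [437.7 343.3  10. ]
n1 [538.  235.4  10. ]
n2 [553.7 328.2  10. ]
rin1 [444.7 203.4  10. ]
rin2 [464.1 317.6  10. ]
end1 [432.2 198.5  10. ]
end2 [465.7 192.6  10. ]
rollTL [454.3 249.1  24. ]
rollTR [458.4 275.7  24. ]
rollBL [511.  240.5  24. ]
rollBR [515.1 266.8  24. ]
pivL [461.9 350.6  29. ]
pivR [533.4 338.2  29. ]
noseL [478.2 384.7  29. ]
noseR [527.8 377.1  29. ]
foot1 [452.5 186.5  85.1]
foot2 [490.  178.1  77.1]
foot3 [458.5 225.2  85.1]
```

```bash
python3 - <<'E'
from h import *
go([474.2,212.9,88],170.4)
E
```

```text
shift cm [-0.18 -0.02  6.26] turn [-0.   0.   0.8]
```

>>> carry_out(
  plan=[
    [[-0.2, 0, 1], [0, 0, 0.8], 1],
    [[-0.2, 0, 2.5], [0, 0, 0.8], 1],
    [[-0.2, 0, 4], [0, 0, 0.8], 1],
    [[-0.2, 0, 5], [0, 0, 0.8], 1],
    [[-0.2, 0, 5.8], [0, 0, 0.8], 1],
    [[-0.2, 0, 6.2], [0, 0, 0.8], 1],
    [[-0.2, 0, 6.2], [0, 0, 0.8], 1],
    [[-0.2, 0, 6.2], [0, 0, 0.8], 1],
    [[-0.2, 0, 6.2], [0, 0, 0.8], 1],
    [[-0.2, 0, 6.2], [0, 0, 0.8], 1],
  ],
)

```text
clock: 9.98
position: [474.3, 213.7, 88.8]
eef_rot: [180.0, 0.0, 170.5]
wrist_force: [0.1, -0.2, -1.3]
finger_gap: 15.3
grasp_force: 55.0
```

```bash
python3 - <<'E'
from h import *
o=robot.get_obs();print({k:np.round(o[k],1) for k in("joints","position","eef_rot","clock","wrist_force","finger_gap")}); go([474.2,212.9,87],170.4)
w=grab_frame("wrist"); cv2.imwrite("pics/w3.png",cv2.resize(w["color"][110:300,240:640],None,fx=2,fy=3,interpolation=2))
E
```

```text
{'joints': array([  3.1,  29.4, -40.9, 115.1,  27. ,  45.1,  26.7]), 'position': array([474.3, 213.7,  88.8]), 'eef_rot': array([180. ,   0. , 170.5]), 'clock': np.float64(10.0), 'wrist_force': array([ 0.1, -0.2, -1.3]), 'finger_gap': np.float64(15.3)}
shift cm [-0.   -0.08  0.18] turn [0.  0.  0.1]
```

View pics/w3.png

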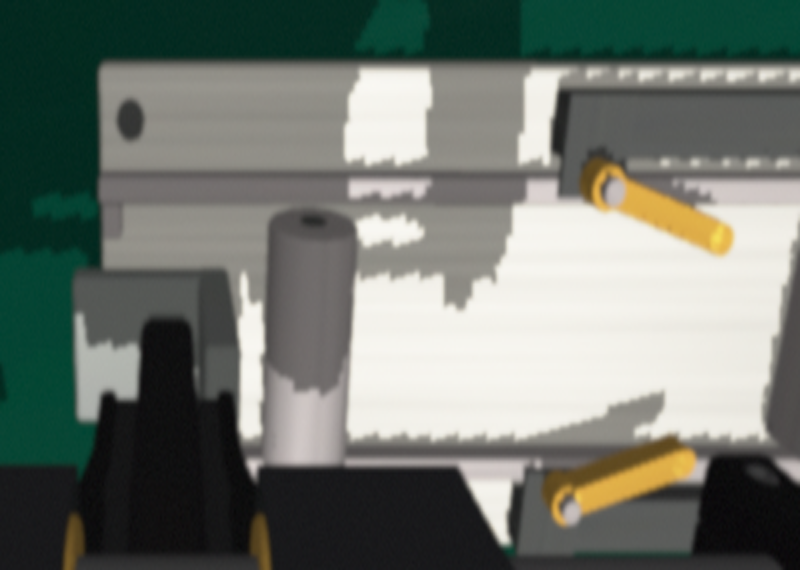

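```bash
python3 - <<'E'
from h import *
o=robot.get_obs(); p=wcam(grab_frame("wrist"),o); Z=lambda x,y:(x/2+240,y/3+110)
a=np.radians(80.4);u=np.array([np.cos(a),np.sin(a)]);n=np.array([-u[1],u[0]]); z=o["position"][2]
print('tcp s,n',o["position"][:2]@u,o["position"][:2]@n)
for k,(x,y,zz) in dict(edge1=(105,62,10),edge2=(520,62,10),rail1=(130,203,10),rail2=(500,203,10),foot=(80,270,z-65.5),foot3=(200,270,z-65.5),rollL=(268,230,24),rollR=(355,230,24),rollend=(312,212,24),pivL=(612,190,29),pivR=(570,508,29),noseL=(720,240,29),noseR=(680,462,29)).items():
    q=onz(p,Z(x,y),zz)[:2]; print(k,np.round([q@u,q@n],1))
E
```

```text
tcp s,n 289.7945904525866 -431.99679862871744
edge1 [ 269.5 -374.1]
edge2 [ 400.7 -373.9]
rail1 [ 277.  -404.7]
rail2 [ 399.  -404.5]
foot [ 261.6 -415.9]
foot3 [ 299.6 -415.8]
rollL [ 320.6 -406.8]
rollR [ 347.7 -406.8]
rollend [ 334.1 -402.9]
pivL [ 422.9 -396.9]
pivR [ 423.2 -469.3]
noseL [ 457.9 -407.3]
noseR [ 457.2 -457.8]
```

>>> carry_out(
  plan=[
    [[0, 0.3, 0.1], [0, 0, 0], 1],
    [[0, 0.6, 0.2], [0, 0, 0], 1],
    [[0, 0.9, 0.2], [0, 0, 0], 1],
    [[0, 1.2, 0.2], [0, 0, 0], 1],
    [[0, 1.5, 0.2], [0, 0, 0], 1],
    [[0, 1.9, 0.2], [0, 0, 0], 1],
    [[0, 2.4, 0.2], [0, 0, 0], 1],
    [[0, 2.9, 0.2], [0, 0, 0], 1],
    [[0, 3.4, 0.2], [0, 0, 0], 1],
    [[0, 3.9, 0.2], [0, 0, 0], 1],
    [[0, 4.4, 0.2], [0, 0, 0], 1],
    [[0, 4.9, 0.2], [0, 0, 0], 1],
  ],
)

```text
clock: 11.58
position: [482.3, 262.3, 86.5]
eef_rot: [-180.0, 0.0, 170.5]
wrist_force: [-0.3, -0.2, -1.9]
finger_gap: 15.8
grasp_force: 55.0
```

>>> carry_out(
  plan=[
    [[0, 0.5, 0], [0, 0, 0], 1],
    [[0, 1, 0], [0, 0, 0], 1],
    [[0, 1.5, 0], [0, 0, 0], 1],
    [[0, 2, 0], [0, 0, 0], 1],
    [[0, 2.5, 0], [0, 0, 0], 1],
    [[0, 2.9, 0], [0, 0, 0], 1],
    [[0, 3.3, 0], [0, 0, 0], 1],
    [[0, 3.7, 0], [0, 0, 0], 1],
    [[0, 4.1, 0], [0, 0, 0], 1],
    [[0, 4.5, 0], [0, 0, 0], 1],
    [[0, 4.9, 0], [0, 0, 0], 1],
    [[0, 5.3, 0], [0, 0, 0], 1],
  ],
)

```text
clock: 13.08
position: [491.0, 314.0, 86.5]
eef_rot: [-179.9, -0.0, 170.5]
wrist_force: [0.2, -4.0, 1.7]
finger_gap: 15.9
grasp_force: 55.0
```

```bash
python3 - <<'E'
from h import *
o=robot.get_obs(); p=wcam(grab_frame("wrist"),o)
a=np.radians(80.4);u=np.array([np.cos(a),np.sin(a)]);n=np.array([-u[1],u[0]])
print(o["clock"],o["position"],o["eef_rot"],o["wrist_force"],o["joints"]);print('tcp s,n',o["position"][:2]@u,o["position"][:2]@n)
E
```

```text
13.075 [490.96250568 313.96838158  86.48843827] [-1.79907125e+02 -5.12281770e-03  1.70498276e+02] [ 0.17108135 -4.02193642  1.68203816] [ -7.69300836  34.26062402 -39.53980511 106.88234306  28.36276238
  49.13563879  19.01777155]
tcp s,n 391.44878175811505 -431.7269714502861
```

>>> carry_out(
  plan=[
    [[0, 0.2, 0], [0, 0, 0], 1],
    [[0, 0.4, 0], [0, 0, 0], 1],
    [[0, 0.6, 0], [0, 0, 0], 1],
    [[0, 0.8, 0], [0, 0, 0], 1],
    [[0, 1.0, 0], [0, 0, 0], 1],
  ],
)

```text
clock: 13.75
position: [492.4, 321.4, 86.0]
eef_rot: [-179.7, -0.0, 170.4]
wrist_force: [-1.0, -6.1, 0.5]
finger_gap: 15.9
grasp_force: 55.0
```

```bash
cat > st.py <<'E'
from h import *
o=robot.get_obs()
a=np.radians(80.4);u=np.array([np.cos(a),np.sin(a)]);n=np.array([-u[1],u[0]])
print(o["clock"],'s,n',o["position"][:2]@u,o["position"][:2]@n,'z',o["position"][2],o["eef_rot"],o["wrist_force"],o["moment"])
w=grab_frame("wrist"); cv2.imwrite("pics/w.png",cv2.resize(w["color"][80:300,240:640],None,fx=2,fy=2.7,interpolation=2))
E
python3 st.py
```

```text
13.75 s,n 398.9920546328321 -431.9529509775472 z 85.98266151964572 [-1.79670979e+02 -3.93810738e-02  1.70420697e+02] [-1.01842961 -6.05741204  0.46554059] [-1.46257761  0.15808097 -0.00437437]
```

View pics/w.png

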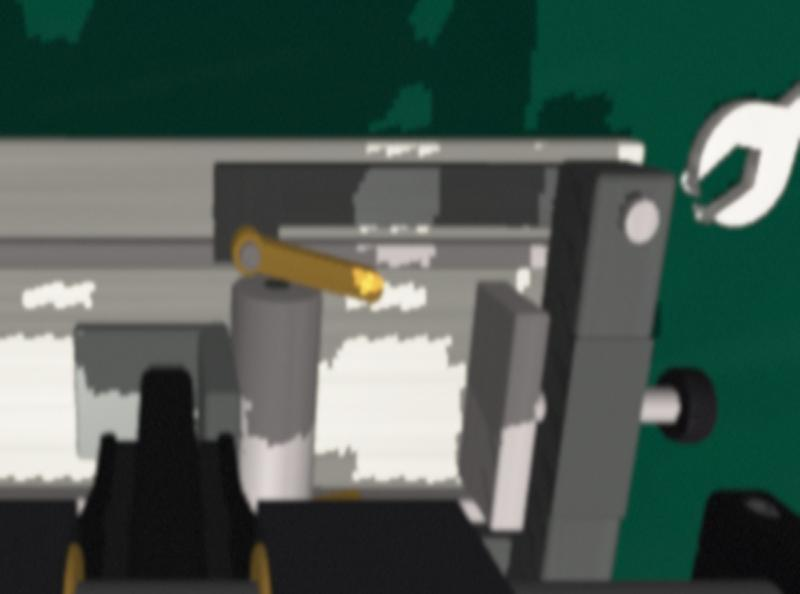

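The picture shows the blade behind the roller (280,390), the roller's front beginning to spread the pawls (nose at 370,285), and the stop at (500,400) well ahead.

>>> carry_out(
  plan=[
    [[0, 0.2, 0], [0, 0, 0], 1],
    [[0, 0.4, 0], [0, 0, 0], 1],
    [[0, 0.6, 0], [0, 0, 0], 1],
    [[0, 0.8, 0], [0, 0, 0], 1],
    [[0, 1.0, 0], [0, 0, 0], 1],
  ],
)

```text
clock: 14.42
position: [494.4, 333.7, 86.4]
eef_rot: [-180.0, 0.0, 170.5]
wrist_force: [-0.8, -3.8, 0.3]
finger_gap: 15.7
grasp_force: 55.0
```

>>> carry_out(
  plan=[
    [[0, 0.2, 0], [0, 0, 0], 1],
    [[0, 0.4, 0], [0, 0, 0], 1],
    [[0, 0.6, 0], [0, 0, 0], 1],
    [[0, 0.8, 0], [0, 0, 0], 1],
  ],
)

```text
clock: 14.92
position: [495.7, 341.9, 86.6]
eef_rot: [-180.0, 0.0, 170.5]
wrist_force: [-1.1, -5.0, 1.2]
finger_gap: 15.7
grasp_force: 55.0
```

>>> carry_out(
  plan=[
    [[0, 0.2, 0], [0, 0, 0], 1],
    [[0, 0.4, 0], [0, 0, 0], 1],
    [[0, 0.6, 0], [0, 0, 0], 1],
    [[0, 0.8, 0], [0, 0, 0], 1],
    [[0, 1.0, 0], [0, 0, 0], 1],
  ],
)

```text
clock: 15.55
position: [497.3, 351.9, 86.5]
eef_rot: [-180.0, 0.0, 170.5]
wrist_force: [-1.3, -5.5, 1.6]
finger_gap: 15.6
grasp_force: 55.0
```

>>> carry_out(
  plan=[
    [[0, 0.1, 0], [0, 0, 0], 1],
    [[0, 0.2, 0], [0, 0, 0], 1],
    [[0, 0.3, 0], [0, 0, 0], 1],
    [[0, 0.4, 0], [0, 0, 0], 1],
    [[0, 0.5, 0], [0, 0, 0], 1],
  ],
)

```text
clock: 16.18
position: [498.1, 356.8, 86.5]
eef_rot: [180.0, 0.0, 170.5]
wrist_force: [-0.8, -4.4, 1.2]
finger_gap: 15.8
grasp_force: 55.0
```

```bash
python3 st.py
```

```text
16.175 s,n 434.874746847111 -431.6575802225171 z 86.51477124083823 [1.79998279e+02 3.36329194e-03 1.70497476e+02] [-0.81989168 -4.36406882  1.22079465] [-1.14851207e+00  6.50671183e-02 -3.98281482e-04]
```

>>> carry_out(
  plan=[
    [[0, 0.1, 0], [0, 0, 0], 1],
    [[0, 0.2, 0], [0, 0, 0], 1],
    [[0, 0.3, 0], [0, 0, 0], 1],
    [[0, 0.4, 0], [0, 0, 0], 1],
    [[0, 0.4, 0], [0, 0, 0], 1],
  ],
)

```text
clock: 16.85
position: [498.8, 360.9, 86.5]
eef_rot: [180.0, 0.0, 170.5]
wrist_force: [-1.1, -3.1, 0.8]
finger_gap: 16.0
grasp_force: 55.0
```

>>> carry_out(
  plan=[
    [[0, 0.1, 0], [0, 0, 0], 1],
    [[0, 0.2, 0], [0, 0, 0], 1],
    [[0, 0.3, 0], [0, 0, 0], 1],
    [[0, 0.3, 0], [0, 0, 0], 1],
  ],
)

```text
clock: 17.35
position: [499.3, 365.7, 86.9]
eef_rot: [179.8, 0.0, 170.5]
wrist_force: [-0.3, 0.2, -1.7]
finger_gap: 16.1
grasp_force: 55.0
```

```bash
python3 st.py
```

```text
17.35 s,n 443.82925355027754 -431.32466704761373 z 86.91881684347612 [1.79763312e+02 2.02434303e-02 1.70549473e+02] [-0.31859849  0.20841495 -1.70260476] [ 0.09357509 -0.08110043 -0.01519204]
```

>>> carry_out(
  plan=[
    [[0, 0.1, 0], [0, 0, 0], 1],
    [[0, 0.2, 0], [0, 0, 0], 1],
    [[0, 0.3, 0], [0, 0, 0], 1],
    [[0, 0.3, 0], [0, 0, 0], 1],
  ],
)

```text
clock: 17.9
position: [499.8, 366.7, 86.5]
eef_rot: [180.0, 0.0, 170.5]
wrist_force: [0.5, 0.5, -0.6]
finger_gap: 15.5
grasp_force: 55.0
```

>>> carry_out(
  plan=[
    [[0, 0.1, 0], [0, 0, 0], 1],
    [[0, 0.2, 0], [0, 0, 0], 1],
    [[0, 0.3, 0], [0, 0, 0], 1],
    [[0, 0.3, 0], [0, 0, 0], 1],
  ],
)

```text
clock: 18.4
position: [500.2, 369.7, 86.6]
eef_rot: [180.0, 0.0, 170.5]
wrist_force: [-0.1, -0.0, -1.2]
finger_gap: 15.7
grasp_force: 55.0
```

>>> carry_out(
  plan=[
    [[0, 0.1, 0], [0, 0, 0], 1],
    [[0, 0.2, 0], [0, 0, 0], 1],
    [[0, 0.3, 0], [0, 0, 0], 1],
    [[0, 0.3, 0], [0, 0, 0], 1],
  ],
)

```text
clock: 18.9
position: [500.7, 372.2, 86.4]
eef_rot: [-180.0, -0.0, 170.5]
wrist_force: [-0.0, -1.4, -1.7]
finger_gap: 15.7
grasp_force: 55.0
```

>>> carry_out(
  plan=[
    [[0, 0.1, 0], [0, 0, 0], 1],
    [[0, 0.2, 0], [0, 0, 0], 1],
    [[0, 0.2, 0], [0, 0, 0], 1],
  ],
)

```text
clock: 19.27
position: [500.9, 372.5, 86.2]
eef_rot: [-179.7, -0.0, 170.5]
wrist_force: [-1.4, -5.0, 2.6]
finger_gap: 15.6
grasp_force: 55.0
```

Contact with the stop has been felt. I press a little further, to about 9 N.

>>> carry_out(
  plan=[
    [[0, 0.1, 0], [0, 0, 0], 1],
    [[0, 0.15, 0], [0, 0, 0], 1],
    [[0, 0.15, 0], [0, 0, 0], 1],
    [[0, 0.15, 0], [0, 0, 0], 1],
  ],
)

```text
clock: 19.77
position: [501.0, 372.7, 86.0]
eef_rot: [-179.6, -0.0, 170.4]
wrist_force: [-3.1, -7.7, 3.0]
finger_gap: 15.7
grasp_force: 55.0
```

```bash
python3 st.py
```

```text
19.775 s,n 451.03664349287146 -431.79894493565916 z 86.03423430677739 [-1.79593254e+02 -4.27047028e-02  1.70430626e+02] [-3.11724334 -7.66130988  3.01312812] [-1.83188083  0.4360009  -0.01690032]
```

View pics/w.png

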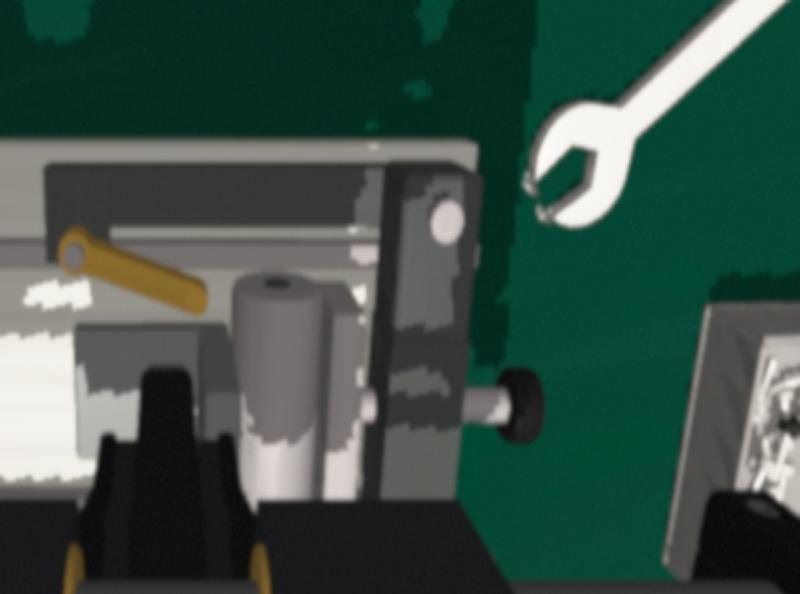

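The roller bears on the stop at 8 N. The left pawl is closed behind it (nose at 200,300) and the blade is behind the roller. One last small press, then back off and lift.

>>> carry_out(
  plan=[
    [[0, 0.05, 0], [0, 0, 0], 1],
    [[0, 0.05, 0], [0, 0, 0], 1],
    [[0, -0.2, 0], [0, 0, 0], 1],
    [[0, -0.5, 0], [0, 0, 0], 1],
    [[0, -1.0, 0], [0, 0, 0], 1],
    [[0, -1.5, 0], [0, 0, 0], 1],
    [[0, -1.6, 0], [0, 0, 0], 1],
    [[0, -1.6, 0], [0, 0, 0], 1],
    [[0, -1.6, -2], [0, 0, 0], 1],
    [[0, -1.6, -5], [0, 0, 0], 1],
    [[0, -1.6, -9], [0, 0, 0], 1],
    [[0, -1.6, -9], [0, 0, 0], 1],
  ],
)

```text
clock: 21.32
position: [500.1, 362.7, 181.5]
eef_rot: [179.6, 0.3, 170.5]
wrist_force: [-0.1, 0.4, -1.7]
finger_gap: 15.8
grasp_force: 55.0
```

```bash
python3 st.py; python3 - <<'E'
from h import *
go([555,-84.5,130],163.7); print(robot.get_obs()["joints"])
t=grab_frame("scene");b=grab_frame("top")
a=cv2.resize(t["color"][215:295,160:310],None,fx=5,fy=4,interpolation=2)
c=cv2.resize(b["color"][180:255,160:310],None,fx=5,fy=4,interpolation=2)
cv2.imwrite("pics/chk.png",np.vstack([a[:300],c[:300]]))
E
```

```text
21.325 s,n 441.00896819442283 -432.6467311109924 z 181.49462379913203 [179.62035402   0.33339365 170.51789326] [-0.14770056  0.40965346 -1.70905616] [ 0.12024859 -0.13116195 -0.00925696]
shift cm [-12.82 -43.07   4.82] turn [0.2 0.2 6.8]
[ -9.35121617  30.74665224 -42.61589882  98.31294561  23.62956338
  59.99564546  20.57829359]
```

View pics/chk.png

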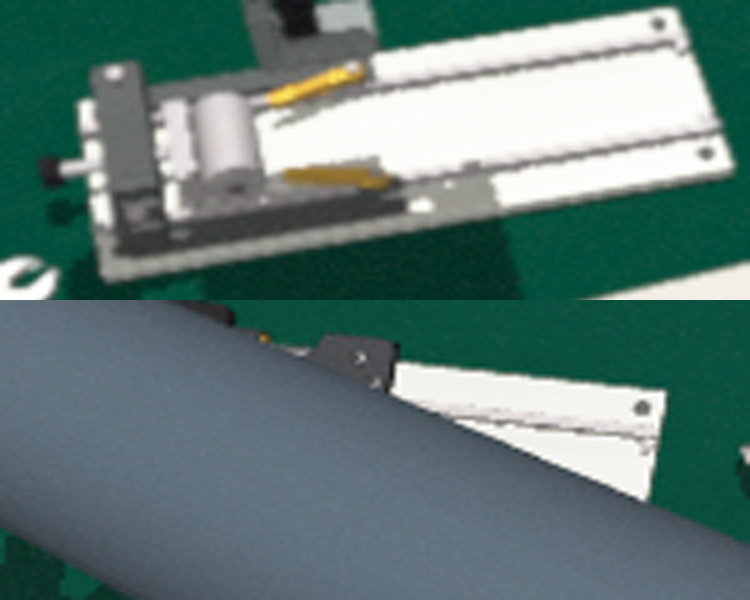

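The roller sits at the stop (225,150) with both pawls closed behind it. By my count I have viewed 11 pictures, one over the limit of 10, so I will view no more and work from numbers only. Now I carry the paddle back.

>>> carry_out(
  plan=[
    [[-1, -3.4, 0], [0.2, 0.2, 0.5], 1],
    [[-2.3, -7.7, 0], [0.2, 0.2, 1], 1],
    [[-3.8, -12.6, 0], [0.2, 0.2, 2], 1],
    [[-5.3, -17.8, 0], [0.2, 0.2, 3], 1],
    [[-6.8, -23, 0], [0.2, 0.2, 4], 1],
    [[-8.3, -28, 0], [0.2, 0.2, 5], 1],
    [[-9.8, -33, 0], [0.2, 0.2, 6], 1],
    [[-11.2, -37.5, 0], [0.2, 0.2, 6.8], 1],
    [[-12.4, -41.5, 1], [0.2, 0.2, 6.8], 1],
    [[-12.8, -43, 3], [0.2, 0.2, 6.8], 1],
    [[-12.8, -43, 4.8], [0.2, 0.2, 6.8], 1],
    [[-12.8, -43, 4.8], [0.2, 0.2, 6.8], 1],
  ],
)

```text
clock: 22.98
position: [552.2, -82.7, 126.3]
eef_rot: [-179.8, -0.5, 163.9]
wrist_force: [-0.0, 0.1, -0.4]
finger_gap: 15.7
grasp_force: 55.0
```

>>> carry_out(
  plan=[
    [[0, 0, 0], [0, 0, 0], 1],
    [[0, 0, 0], [0, 0, 0], 1],
    [[0, 0, 0], [0, 0, 0], 1],
  ],
)

```text
clock: 23.35
position: [554.3, -84.6, 129.2]
eef_rot: [-179.8, -0.1, 163.7]
wrist_force: [0.5, 0.6, -1.9]
finger_gap: 15.9
grasp_force: 55.0
```

```bash
python3 - <<'E'
from h import *
o=robot.get_obs(); print(o["position"],o["eef_rot"],o["wrist_force"]); go([555,-84.5,76],163.7)
E
```

```text
[554.3302827  -84.5960842  129.21425135] [-1.79788640e+02 -1.16012003e-01  1.63744651e+02] [ 0.45017309  0.57627528 -1.90756102]
shift cm [-0.07  0.05  5.32] turn [-0.2 -0.1  0. ]
```

>>> carry_out(
  plan=[
    [[0, 0, 1.5], [0, 0, 0], 1],
    [[0, 0, 3], [-0.2, 0, 0], 1],
    [[0, 0, 4.2], [-0.2, 0, 0], 1],
    [[0, 0, 5], [-0.2, 0, 0], 1],
    [[0, 0, 5.2], [-0.2, 0, 0], 1],
    [[0, 0, 5.3], [-0.2, 0, 0], 1],
    [[0, 0, 5.3], [-0.2, 0, 0], 1],
    [[0, 0, 5.3], [-0.2, 0, 0], 1],
    [[0, 0, 5.3], [-0.2, 0, 0], 1],
  ],
)

```text
clock: 24.48
position: [553.9, -85.3, 75.8]
eef_rot: [-180.0, -0.2, 163.7]
wrist_force: [-0.1, 0.2, -2.0]
finger_gap: 16.0
grasp_force: 55.0
```

>>> carry_out(
  plan=[
    [[0, 0, 0.1], [0, 0, 0], 1],
    [[0, 0, 0.2], [0, 0, 0], 1],
    [[0, 0, 0.2], [0, 0, 0], 1],
    [[0, 0, 0.2], [0, 0, 0], 1],
  ],
)

```text
clock: 24.98
position: [553.7, -85.2, 73.5]
eef_rot: [-180.0, -0.2, 163.7]
wrist_force: [0.4, 0.8, -1.5]
finger_gap: 15.8
grasp_force: 55.0
```

>>> carry_out(
  plan=[
    [[0, 0, 0.1], [0, 0, 0], 1],
    [[0, 0, 0.1], [0, 0, 0], 1],
    [[0, 0, 0.1], [0, 0, 0], 1],
  ],
)

```text
clock: 25.35
position: [553.8, -85.2, 73.4]
eef_rot: [-179.9, -0.2, 163.7]
wrist_force: [-2.7, 0.3, 6.4]
finger_gap: 15.5
grasp_force: 55.0
```

>>> carry_out(
  plan=[
    [[0, 0, -0.05], [0, 0, 0], 1],
    [[0, 0, -0.05], [0, 0, 0], 0.4],
    [[0, 0, -0.05], [0, 0, 0], 0.2],
    [[0, 0, -0.05], [0, 0, 0], 0],
    [[0, 0, -0.05], [0, 0, 0], -0.3],
    [[0, 0, -0.05], [0, 0, 0], -0.6],
    [[0, 0, -0.05], [0, 0, 0], -1],
    [[0, 0, -0.05], [0, 0, 0], -1],
    [[0, 0, -0.05], [0, 0, 0], -1],
  ],
)

```text
clock: 26.48
position: [553.8, -85.2, 73.1]
eef_rot: [-180.0, -0.2, 163.7]
wrist_force: [-0.0, 0.1, -1.4]
finger_gap: 83.3
grasp_force: 0.0
```

>>> carry_out(
  plan=[
    [[0, 0, -1], [0, 0, 0], -1],
    [[0, 0, -4], [0, 0, 0], -1],
    [[0, 0, -8], [0, 0, 0], -1],
    [[0, 0, -13], [0, 0, 0], -1],
    [[0, 0, -18], [0, 0, 0], -1],
    [[0, 0, -18], [0, 0, 0], -1],
    [[0, 0, -18], [0, 0, 0], -1],
  ],
)

```text
clock: 27.35
position: [553.9, -85.4, 253.1]
eef_rot: [-180.0, -0.2, 163.7]
wrist_force: [-0.7, 0.1, -0.4]
finger_gap: 87.0
grasp_force: 0.0
```

```bash
python3 - <<'E'
from h import *
o=robot.get_obs(); print(o["position"],o["clock"],o["finger_gap"])
s=grab_frame("scene");t=grab_frame("top");w=grab_frame("wrist");q=wcam(w,o)
for n,p in(("scene",s),("top",t),("wrist",q)):
    im={"scene":s,"top":t,"wrist":w}[n]
    for k,z in(("paddle_center",54),("roller_center",24),("flange",0),("steel_ring",0),("spur_gear",0)):
        for m in spotter.mark_of(im,k): print(n,k,round(m["score"],2),np.round(onz(p,m["position"],z)[:2]))
E
```

```text
[553.85028379 -85.40306237 253.08853609] 27.35 87.02264787985415
scene paddle_center 0.94 [ 620. -165.]
scene paddle_center 0.82 [ 485. -150.]
scene paddle_center 0.55 [563. -84.]
scene roller_center 0.91 [485. 114.]
scene roller_center 0.62 [631. 239.]
scene roller_center 0.56 [516. 399.]
scene flange 0.64 [688. -69.]
scene steel_ring 0.77 [ 388. -105.]
scene spur_gear 0.55 [679.  55.]
top paddle_center 0.91 [ 482. -154.]
top paddle_center 0.78 [551. -83.]
top paddle_center 0.5 [384. -94.]
top roller_center 0.65 [501. 405.]
top roller_center 0.65 [633. 234.]
top roller_center 0.59 [492. 110.]
top flange 0.52 [684. -65.]
top flange 0.39 [ 565. -106.]
top steel_ring 0.58 [ 380. -114.]
top steel_ring 0.23 [497. 421.]
top spur_gear 0.73 [673.  58.]
top spur_gear 0.31 [684. -73.]
wrist paddle_center 0.8 [ 617. -167.]
wrist paddle_center 0.61 [556. -85.]
wrist paddle_center 0.59 [ 484. -154.]
wrist roller_center 0.89 [490. 106.]
wrist roller_center 0.71 [636. 219.]
wrist flange 0.58 [690. -72.]
wrist steel_ring 0.75 [ 386. -104.]
```

```bash
python3 -c "
from bench import robot
print(robot.job_done())"
```

```text
the job is handed in; nothing more can be done
None
```

The job is handed in at about 27 s: the roller is against the stop with both pawls closed behind it, last read at about 8 N before one final slight press, the paddle stands upright and released where it was picked up, and the bystanders show no movement beyond camera error, though I viewed 11 pictures, one over the limit of 10.

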